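# Clip power modules into a test fixture

### The job

Get the test fixture ready and start it: take every orange transit block out of the bays and put it in the blue tote, and press every power module into a bay of its own until both blue catches snap over its plate - stop pushing as soon as they do, so that the sprung contact bed is never driven down towards its stop. When all blocks are stowed and all modules are clipped in, throw the red lever over to on; leave the tape, the screwdriver and the jar where they are.

Things in the scene. Friction and masses are not known exactly. Their poses are not given: they have to be found in the camera images.
- fixture: aluminium test fixture, fixed, base plate 140 x 294 x 12 mm, with four bays side by side along its y axis (70 mm pitch). Origin: centre of its underside, z up. Grey rails between the bays (50 mm long in x, inner faces 60 mm apart, peaked tops 31 mm high) leave a module 2 mm of play to each side; steel stops (21 mm high) leave it 2 mm each way in x. A blue spring catch stands at each end (x) of a bay
- bay1 (a point): Centre of bay 1, on its contact bed when that is up (20 mm above the table); axes parallel to the fixture's. A module lies in it with its long side along this x, either way round. Clipped in, its underside is about 2.7 mm below this point; lying unclipped on the catches, 2 to 10 mm above it. All bays are alike
- bay2 (a point): Centre of bay 2, on its contact bed when that is up (20 mm above the table); axes parallel to the fixture's. The blue catches are 20 mm wide, 35 mm high. Their noses overhang each end of a module's plate by 4 mm, slope back above as a lead-in, give way outwards while the plate is forced past, and spring back over it when its top is 20.3 mm above the table
- bay3 (a point): Centre of bay 3, on its contact bed when that is up (20 mm above the table); axes parallel to the fixture's. Pressing a module in: resistance grows from about 9 mm above this point to a peak of 9 to 18 N about 1 mm above it, falls to almost nothing as the catches snap over (2 to 3 mm below it), then rises gently as only the bed is pressed
- bay4 (a point): Centre of bay 4, on its contact bed when that is up (20 mm above the table); axes parallel to the fixture's. The catches do not let a clipped module out again
- bed1 (a joint): how far the sprung brass contact bed of bay 1 (56 x 36 mm) is pressed down, m: 0 up, hard stop 0.009. It pushes up with 3 N at first, +0.5 N per mm. About 0.0027 with a module clipped in; beyond 0.0075 it is damaged
- bed2 (a joint): how far the sprung brass contact bed of bay 2 (56 x 36 mm) is pressed down, m: 0 up, hard stop 0.009. It pushes up with 3 N at first, +0.5 N per mm. About 0.0027 with a module clipped in; beyond 0.0075 it is damaged
- bed3 (a joint): how far the sprung brass contact bed of bay 3 (56 x 36 mm) is pressed down, m: 0 up, hard stop 0.009. It pushes up with 3 N at first, +0.5 N per mm. About 0.0027 with a module clipped in; beyond 0.0075 it is damaged
- bed4 (a joint): how far the sprung brass contact bed of bay 4 (56 x 36 mm) is pressed down, m: 0 up, hard stop 0.009. It pushes up with 3 N at first, +0.5 N per mm. About 0.0027 with a module clipped in; beyond 0.0075 it is damaged
- module1: power module: steel plate 90 x 56 x 3 mm with two small ears (8 mm further out in x) at opposite corners and a black finned heat sink 50 (x) x 26 (y) x 33 mm high in the middle of its top, good to grip across its 26 mm; total height 36 mm, about 160 g. Origin: centre of the plate's underside, x along the plate, z up. It starts on the table. Looks the same turned half round. May be absent
- module2: power module: steel plate 90 x 56 x 3 mm with two small ears (8 mm further out in x) at opposite corners and a black finned heat sink 50 (x) x 26 (y) x 33 mm high in the middle of its top, good to grip across its 26 mm; total height 36 mm, about 160 g. Origin: centre of the plate's underside, x along the plate, z up. It starts on the table. Looks the same turned half round. May be absent
- module3: power module: steel plate 90 x 56 x 3 mm with two small ears (8 mm further out in x) at opposite corners and a black finned heat sink 50 (x) x 26 (y) x 33 mm high in the middle of its top, good to grip across its 26 mm; total height 36 mm, about 160 g. Origin: centre of the plate's underside, x along the plate, z up. It starts on the table. Looks the same turned half round. May be absent
- module4: power module: steel plate 90 x 56 x 3 mm with two small ears (8 mm further out in x) at opposite corners and a black finned heat sink 50 (x) x 26 (y) x 33 mm high in the middle of its top, good to grip across its 26 mm; total height 36 mm, about 160 g. Origin: centre of the plate's underside, x along the plate, z up. It starts on the table. Looks the same turned half round. May be absent
- block1: orange transit block 60 (x) x 32 (y) x 44 (z) mm, about 60 g, origin: centre of its underside, z up. It starts standing loosely on the contact bed of a bay, top 64 mm above the table, and keeps a module out. May be absent
- block2: orange transit block 60 (x) x 32 (y) x 44 (z) mm, about 60 g, origin: centre of its underside, z up. It starts standing loosely on the contact bed of a bay, top 64 mm above the table, and keeps a module out. May be absent
- block3: orange transit block 60 (x) x 32 (y) x 44 (z) mm, about 60 g, origin: centre of its underside, z up. It starts standing loosely on the contact bed of a bay, top 64 mm above the table, and keeps a module out. May be absent
- block4: orange transit block 60 (x) x 32 (y) x 44 (z) mm, about 60 g, origin: centre of its underside, z up. It starts standing loosely on the contact bed of a bay, top 64 mm above the table, and keeps a module out. May be absent
- tote: blue open tote for the orange blocks, 120 (x) x 220 (y) x 55 mm high, walls and floor 4 mm thick, fixed; origin: centre of its underside, z up
- lever (a joint): red-balled toggle lever, rad: 0 leaning to its base's -x (off), 1.0 leaning to its +x (on); light friction, stays where it is left. Turns about the base's y axis, 22 mm above the table over the base's origin; the lever is 80 mm long and leans 0.5 rad either side of upright
- lever_tip (a point): centre of the red ball (26 mm across) at the end of the lever
- lever_base: grey block 70 x 50 x 25 mm under the toggle lever, fixed; origin: centre of its underside; its x axis is the direction in which the lever is thrown to switch on
- tape: bystander: yellow roll of tape, 80 mm across, 22 mm high, origin at the centre of its underside
- driver: bystander: screwdriver lying on the table, origin on its underside
- jar: bystander: small jar, 40 mm across, 50 mm high, origin at the centre of its underside
Things that resemble listed ones, but are neither listed nor needed, are in the scene too. Leave any green or yellow look-alike of the block2 alone. Leave any green look-alike of the block3 alone.

How it is judged:
By the outcome, as a careful person would: the job done as asked, in the order asked, and still so for the second after the job is handed in, with the robot touching nothing.
Of module1, module2, module3, module4 only 3 to 4 are there at a start; the rules pass over those that are not, and their reading is None.
Of block1, block2, block3, block4 only 2 to 3 are there at a start; the rules pass over those that are not, and their reading is None.
At some moment in a run one of module1, module2, module3, module4, block1, block2, block3, block4 may be knocked a few centimetres aside while the robot is not near it.
Once in a run the grip may slacken for a moment while it holds something.
It also fails if it takes over 210 s, if anything falls off the work surface, if the arm or the gripper's body presses on something with over 40 N, if the wrist force passes 120 N, or if a joint passes its speed limit or range.

### The arm

A 7-joint arm with a two-finger parallel gripper is mounted at the origin on the work surface. World frame = base frame: x ahead of the robot, y to its left, z up, the work surface at z = 0. Lengths are in m, angles in degrees, forces in N, time in s.
With the tool pointing down it reaches from about 0.425 to 0.875 m from the base axis. Payload 4.7 kg.
Tool frame: the origin (TCP) lies between the finger pads; the fingertips stand 11 mm ahead of it and the grasp point (between the pads) lies 8 mm behind it (env.tcp_to_tips is the distance from the TCP to the fingertips, in m); z points along the fingers, y is the line along which they close (so a half turn about z gives the same grasp; the last joint's range is limited). The gripper opens to 87 mm and grips with 3 to 60 N. Pads are 19 mm wide; open, the fingers measure 117 mm over their backs; the gripper's body (75 mm by 190 mm) begins 51 mm behind the grasp point.
Start: joints at [64.005, 18.392, -4.016, 83.108, 1.295, 78.541, -3.26], TCP at [0.293, -0.58, 0.234] pointing down, gripper open.
Joint ranges: [-163.93, 163.93], [-17.29, 119.83], [-79.2, 71.16], [3.27, 140.29], [-89.18, 269.18], [5.43, 117.66], [-154.24, 154.24]. Speed limits (degrees/s): [147.25, 147.25, 180, 180, 180, 180, 180].

### API

Orientations are given as [roll, pitch, yaw] about the fixed x, y, z axes, in that order (R = Rz(yaw) Ry(pitch) Rx(roll)).
In Python, from cell import env, viewer gives the robot as it stands.
- The arm moves only by the tool step_arm, never from a script. Its arguments are lists of equal length, an entry for each row: "delta_pos": the shift along the tool's x, y, z in units of 0.2 m (1.0 is 0.2 m), a list of three; "rot": the turn, a rotation vector about the tool's x, y, z in units of 1.5 rad (1.0 is 1.5 rad), a list of three; "gripper": the gripper command: -1 is shut, 1 is fully open, values between are in proportion. A call has 1 to 20 rows; each row is the pose to reach, as a shift and turn from the pose commanded when the call began, along the tool's axes at that moment; what a row does not reach only later rows make up. A row lasts 1/8 s, in which the tool goes at most 62.5 mm and 10.7 degrees, less where a joint would pass 70% of its speed; a pose out of reach is approached as far as the arm can. A call with a number of a shift or a turn outside -1 to 1 is refused whole. A call with a gripper value outside its range is refused whole. The fingers move at their own pace and stop on an object; "squeeze" is the grip in N (left out, the last holds). Time passes only in rows, so rows that repeat a pose let the fingers close. It gives the time, the measured TCP pose, the force, the opening and the grip force at its end, in the units of the state.
- env.get_obs(): the state, without advancing time (a new reading comes with each control period).
- viewer.read_camera(name): name is "scene" or "top"; returns a dict with "img" (480x640x3 uint8, red, green, blue), "fx", "fy", "cx", "cy" (pixels), "pose" (4x4, takes a point from camera to world coordinates). Camera axes: x right, y down, z forward; pixel columns grow to the right and rows downward; lengths in m; the calibration is good to about 2 mm. A picture is of the moment at which its call begins. There is no depth.
- env.sign_off(): hands the job in; it is judged then, once.
The state is a dict: "time_s": time; "qpos": joint angles; "joint_velocities": joint speeds; "effort": joint torques, N m; "tool_pos": TCP position; "tool_rot": TCP orientation; "force": force on the tool from outside, world axes, zero at the start; "wrist_torque": the same for the moment, N m; "grip_width": finger opening in m; "grasp_force": force on a finger pad.
Only numpy, scipy, OpenCV 4.12 (cv2) and the standard library are available. Lean on these libraries where they do the work, as an engineer would, in place of code of your own. Each camera call takes 0.05 s, during which the arm holds its last target. There are 200 camera calls.

## Working session

There is one attempt and no reset: what is moved stays moved. The work goes in short steps, Python scripts to look and compute and a tool call to move; the robot and the scene stay as the last step left them, time stands still between calls to the robot, and variables do not carry over. Pictures are saved under pics/ and viewed, at most 14 in all, crops included, and the job is handed in when it is done.

Besides the shell and the picture viewer there is one more tool, called after "Call:" as name(argument=value, ...) on one line, values as JSON. step_arm: Moves the arm, as the interface text tells. Shifts and turns lie within -1 to 1; 1 stands for 0.2 m of shift or 1.5 rad of turn. Its arguments: {"type":"object","properties":{"delta_pos":{"type":"array"},"rot":{"type":"array"},"gripper":{"type":"array"},"squeeze":{"type":"number"}},"required":["delta_pos","rot","gripper"]}

```bash
ls; mkdir -p pics
python3 - <<'E'
from cell import env, viewer
import cv2
o=env.get_obs()
print({k:o[k] for k in('time_s','tool_pos','tool_rot','force','grip_width')},env.tcp_to_tips)
for n in("scene","top"):
    c=viewer.read_camera(n); cv2.imwrite(f"pics/{n}0.png",c["img"][:,:,::-1]); print(n,c["fx"],c["fy"],c["cx"],c["cy"],c["pose"])
E
```

```text
pics
{'time_s': 0.0, 'tool_pos': array([ 0.29279888, -0.57969643,  0.23244776]), 'tool_rot': array([-1.79887630e+02,  7.78529074e-03,  2.68058575e+01]), 'force': array([0.41376004, 0.47347503, 0.61688264]), 'grip_width': 0.08682981902390996} 0.011
scene 554.7711545339985 554.7711545339985 310.40446917301375 237.7384349268335 [[-0.36016317  0.55770184 -0.74783096  1.50871905]
 [ 0.93288524  0.21294185 -0.29048389  0.32495471]
 [-0.00275889 -0.80226207 -0.59696563  0.76968186]
 [ 0.          0.          0.          1.        ]]
top 578.9282818004208 578.9282818004208 315.05249082753454 240.76421542493387 [[-0.03537955 -0.97905594  0.20049379  0.3233485 ]
 [-0.99936807  0.03534804 -0.00373821 -0.02854119]
 [-0.00342715 -0.20049934 -0.97968784  1.53224425]
 [ 0.          0.          0.          1.        ]]
```

View pics/scene0.png

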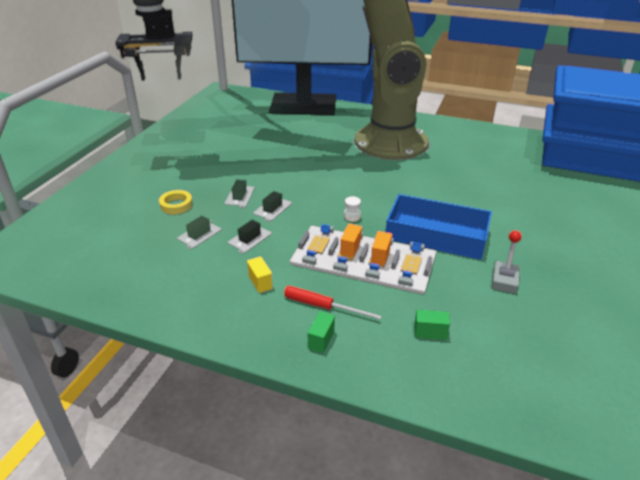

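View pics/top0.png

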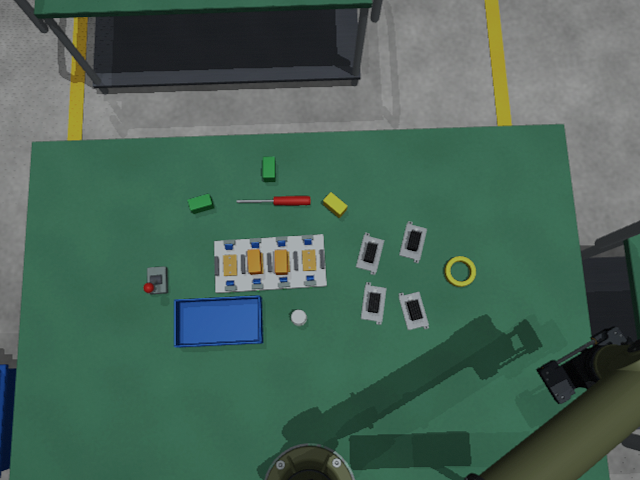

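The scene picture shows two orange blocks in the middle bays (350,240; 382,248) and four modules (199,231; 239,190; 273,203; 249,235). The green and yellow blocks lie off the fixture. The top picture shows the fixture (270,263), tote (219,322), lever (155,283), and modules (370,253; 414,241; 374,303; 413,310). Next I measure them.

```bash
cat > h.py <<'E'
import numpy as np, cv2
from cell import env, viewer
def cam(n): return viewer.read_camera(n)
def ray(c,uv):
    d=np.array([(uv[0]-c["cx"])/c["fx"],(uv[1]-c["cy"])/c["fy"],1.]); return c["pose"][:3,3],c["pose"][:3,:3]@d
def onz(c,uv,z):
    p,d=ray(c,uv); return p+d*(z-p[2])/d[2]
def rectify(c,x0,x1,y0,y1,z,s=2000):
    """top-down metric view of plane z: row=(x1-x)*s, col=(y1-y)*s"""
    w,h=int((y1-y0)*s),int((x1-x0)*s)
    P=np.array([[x1,y1],[x1,y0],[x0,y0],[x0,y1]])
    T=np.linalg.inv(c["pose"]); src=[]
    for x,y in P:
        q=T@[x,y,z,1]; src.append([c["fx"]*q[0]/q[2]+c["cx"],c["fy"]*q[1]/q[2]+c["cy"]])
    H=cv2.getPerspectiveTransform(np.float32(src),np.float32([[0,0],[w,0],[w,h],[0,h]]))
    return cv2.warpPerspective(c["img"],H,(w,h),flags=cv2.INTER_CUBIC)
def blobs(c,mask,z,amin=20):
    """min-area rects of mask blobs, taken to plane z: centre xy, sizes, yaw of long side"""
    out=[]
    for k in cv2.findContours(mask.astype(np.uint8),cv2.RETR_EXTERNAL,cv2.CHAIN_APPROX_NONE)[0]:
        if cv2.contourArea(k)<amin: continue
        m=cv2.moments(k); uv=(m['m10']/m['m00'],m['m01']/m['m00'])
        pts=np.float32([onz(c,p[0],z)[:2] for p in k])
        (cx,cy),(a,b),t=cv2.minAreaRect(pts*1000)
        if a<b: a,b,t=b,a,t+90
        out.append((np.round(uv,1),np.round(onz(c,uv,z)[:2]*1000,1),np.round([cx,cy],1),round(a,1),round(b,1),round((t+90)%180-90,1)))
    return out
E
python3 - <<'E'
from h import *
for n in("top","scene"):
    c=cam(n); im=c["img"].astype(int); hsv=cv2.cvtColor(c["img"],cv2.COLOR_RGB2HSV); H,S,V=[hsv[...,i].astype(int) for i in range(3)]
    roi=np.zeros(H.shape,bool)
    if n=="top": roi[140:360,100:500]=1
    else: roi[165:370,150:540]=1
    def show(name,m,z,a=20):
        print(n,name,z)
        for b in blobs(c,m&roi,z,a): print("  ",*b)
    white=(S<60)&(V>150)
    show("white z12 ",white,.012,300)
    show("white z3",white,.003,60)
    show("dark z36",(V<60),.036,40)
    show("orange z64",(H>5)&(H<17)&(S>180)&(V>120),.064)
    show("brass z20",(H>=14)&(H<22)&(S>90)&(V>120),.020)
    show("red .092",((H<5)|(H>174))&(S>170)&(V>90),.092)
    show("blue",(H>100)&(H<125)&(S>130)&(V>60),.035,8)
E
```

```text
top white z12  0.012
   [413.2 310.4] [ 439.6 -284.3] [ 440.2 -284.1] 90.4 51.6 12.0
   [373.3 303. ] [ 462.5 -181. ] [ 460.2 -180.5] 95.6 51.8 -10.5
   [369.5 253.3] [ 595.1 -178.3] [ 596.1 -178.7] 88.6 51.0 -17.0
   [272.4 262.8] [578.7  81.1] [579.7  87.9] 290.7 137.8 -88.4
top white z3 0.003
   [298.2 316.3] [435.4  16.9] [435.   16.3] 34.2 33.9 88.0
   [413.2 310.4] [ 440.3 -285.8] [ 440.9 -285.6] 90.9 51.9 12.0
   [373.3 303. ] [ 463.4 -181.9] [ 461.  -181.4] 96.1 52.1 -10.5
   [369.5 253.3] [ 596.7 -179.2] [ 597.7 -179.6] 89.1 51.3 -17.0
   [272.4 262.8] [580.2  81.8] [581.2  88.5] 292.4 138.6 -88.4
   [410.6 240.8] [ 627.  -291.8] [ 624.1 -296.7] 87.9 50.7 -17.8
top dark z36 0.036
   [177.  323.1] [426.8 327.3] [427.4 327.3] 107.5 7.6 2.1
   [414.  309.7] [ 439.3 -282.3] [ 439.7 -282.3] 48.8 29.1 12.5
   [373.6 302.5] [ 461.5 -179.5] [ 461.6 -179.6] 49.0 25.9 -10.4
   [370.1 252.5] [ 592.9 -177.6] [ 593.4 -177.2] 51.5 25.3 -17.0
   [413.5 240.7] [ 620.4 -293.8] [ 620.5 -293.9] 51.5 26.7 -17.5
   [202.8 208.8] [727.3 262.1] [729.  260.3] 63.3 24.9 -57.5
top orange z64 0.064
to
[... 2062 characters left out ...]
  [318.4 244. ] [585.1 -14.8] [585.2 -15.6] 56.7 34.0 3.1
   [380.5 246.7] [545.3 117.2] [548.9 116.5] 125.2 34.6 6.3
   [349.7 239.9] [545.6  45.8] [547.8  44.9] 131.0 38.9 6.4
scene red .092 0.092
   [307.8 297.1] [827.3  54.9] [827.2  54.7] 92.0 28.3 88.5
   [514.9 236.2] [505.5 384.9] [505.8 385.3] 35.1 19.7 5.0
scene blue 0.035
   [406.9 273.8] [633.1 195.7] [633.2 194.8] 15.9 11.5 88.9
   [374.1 266.5] [634.5 126.7] [634.8 126.2] 17.2 12.7 -87.0
   [341.9 259.6] [636.6  57.3] [638.1  57. ] 14.6 13.4 -69.1
   [310.8 253.1] [639.3 -11.9] [639.6 -12.7] 14.5 11.8 -87.0
   [325.  228.2] [542.8 -14.6] [541.8 -15. ] 31.2 18.1 20.9
   [439.1 225.6] [440.2 225.1] [444.4 218.9] 226.5 215.9 -89.1
```

Run:
```python
from h import *
c=cam("top"); a=c["img"]
x=cv2.resize(a[225:350,135:440],None,fx=2.6,fy=2.6,interpolation=cv2.INTER_CUBIC)
s=cam("scene")["img"]
y=cv2.resize(s[180:300,170:540],(793,257),interpolation=cv2.INTER_CUBIC)
x=cv2.resize(x,(793,325))
cv2.imwrite("pics/crop1.png",np.vstack([x,y])[:,:,::-1])
```

```text
(no output)
```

View pics/crop1.png

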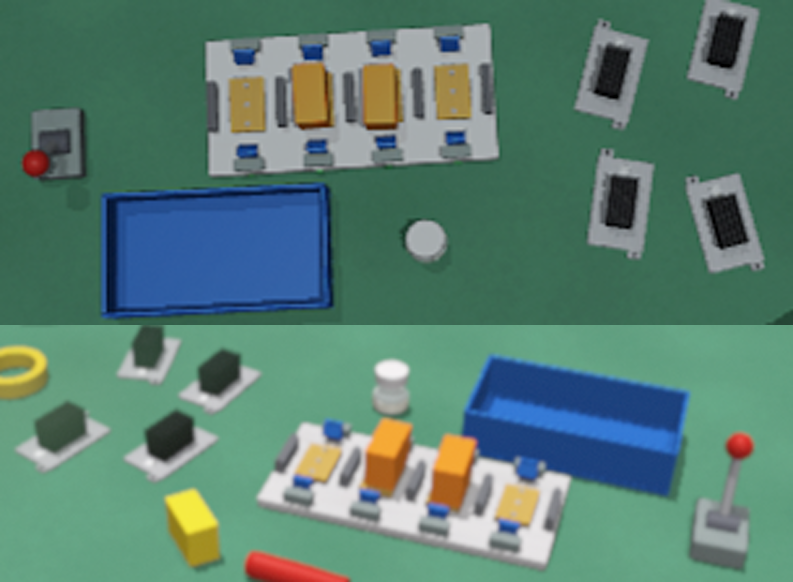

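The crop confirms two orange blocks, in the second and third bays from the left. The two outer beds are bare brass, there are four modules, and the lever leans to the near (-x) side. The green and yellow blocks off the fixture are look-alikes, so I leave them. Next I refine the fixture, lever and tote positions.

Run:
```python
from h import *
C={n:cam(n) for n in("top","scene")}
def cen(c,x0,x1,y0,y1,z,f,s=2000):
    r=cv2.cvtColor(rectify(c,x0,x1,y0,y1,z,s),cv2.COLOR_RGB2HSV); m=f(*[r[...,i].astype(int) for i in range(3)]).astype(np.uint8)
    n,l,st,ce=cv2.connectedComponentsWithStats(m)
    i=1+np.argmax(st[1:,4]); p=cv2.findNonZero((l==i).astype(np.uint8)); (a,b),sz,t=cv2.minAreaRect(p)
    return np.round([1000*x1-ce[i][1]/s*1000,1000*y1-ce[i][0]/s*1000, 1000*x1-b/s*1000,1000*y1-a/s*1000,*(np.array(sz)/s*1000),t],1)
brass=lambda H,S,V:(H>10)&(H<28)&(S>70)&(V>110)
for n,c in C.items():
    for y in(.195,-.015): print(n,"bed",cen(c,.54,.63,y-.03,y+.03,.020,brass))
    print(n,"white",cen(c,.49,.67,-.08,.26,.012,lambda H,S,V:(S<60)&(V>130)))
    print(n,"plate",cen(c,.49,.67,-.08,.26,.012,lambda H,S,V:~((H>60)&(H<95)&(S>70))))
    for z in(.092,):
        print(n,"ball",cen(c,.45,.6,.33,.45,z,lambda H,S,V:((H<6)|(H>172))&(S>150)))
    print(n,"lbase",cen(c,.48,.62,.32,.46,.025,lambda H,S,V:(S<60)&(V>60)))
    print(n,"tote55",cen(c,.33,.52,.08,.37,.055,lambda H,S,V:(H>100)&(H<125)&(S>100)))
for y in(.13,.058): print("blk",cen(C["top"],.53,.63,y-.045,y+.045,.064,lambda H,S,V:(H>8)&(H<22)&(S>150)))
# ball triangulation
def px(c,m):
    M=cv2.moments(m.astype(np.uint8)); return M['m10']/M['m00'],M['m01']/M['m00']
R=[]
for n,roi in(("top",(270,305,135,170)),("scene",(225,250,500,530))):
    c=C[n];h=cv2.cvtColor(c["img"],cv2.COLOR_RGB2HSV).astype(int);m=((h[...,0]<6)|(h[...,0]>172))&(h[...,1]>150);k=np.zeros_like(m);a,b,d,e=roi;k[a:b,d:e]=m[a:b,d:e];R.append(ray(c,px(c,k)))
A=np.array([R[0][1],-R[1][1]]).T; t=np.linalg.lstsq(A,R[1][0]-R[0][0],rcond=None)[0]
print("ball tri",R[0][0]+t[0]*R[0][1],R[1][0]+t[1]*R[1][1])
```

```text
top bed [576.2 193.6 576.3 193.7  55.7  35.4  88.5]
top bed [582.1 -15.6 582.  -15.6  55.6  35.5  88.6]
top white [578.7  87.3 579.5  89.  140.4 294.8  88.4]
top plate [578.8  89.  578.8  89.  143.1 296.5  88.4]
top ball [514.7 387.1 514.8 387.2  23.5  24.5  90. ]
top lbase [545.9 383.3 542.5 386.4  71.   51.5  88. ]
top tote55 [427.7 219.9 427.7 219.8 122.4 223.9  89.2]
scene bed [577.6 193.5 578.5 193.3  59.8  34.6  88.6]
scene bed [583.6 -15.1 584.2 -15.5  60.8  35.9  87.9]
scene white [591.   90.9 575.7  86.3 172.  301.6  88.3]
scene plate [577.5  89.5 575.3  98.4 173.9 327.6  88.5]
scene ball [504.8 384.6 504.8 384.5  39.5  22.   90. ]
scene lbase [552.5 384.8 542.7 384.7 124.5  52.1  89. ]
scene tote55 [444.4 221.8 444.6 221.1 152.6 221.5  89.5]
blk [575.2 123.3 575.4 122.9  63.   36.4  87.6]
blk [572.2  54.7 571.8  53.5  62.5  37.   90. ]
ball tri [0.51353729 0.38523869 0.09829776] [0.51369853 0.38394237 0.09794508]
```

Call:
step_arm(delta_pos=[[1,-0.88,0.2],[1,-0.88,0.2],[1,-0.88,0.2],[1,-0.88,0.2],[1,-0.88,0.2],[1,-0.88,0.2]], rot=[[0,0,0.293],[0,0,0.293],[0,0,0.293],[0,0,0.293],[0,0,0.293],[0,0,0.293]], gripper=[[0.2],[0.2],[0.2],[0.2],[0.2],[0.2]])

```text
$.gripper[0]: bad value
```

```bash
cat >> h.py <<'E'
def go(*tg):
    """tool-axis units from the present pose to world targets (x,y,z mm, yaw deg)"""
    from scipy.spatial.transform import Rotation as Ro
    o=env.get_obs(); R=Ro.from_euler('xyz',o["tool_rot"],degrees=True).as_matrix(); p=o["tool_pos"]
    print("t",round(o["time_s"],2),"tcp",np.round(p*1000,1),np.round(o["tool_rot"],1),"F",np.round(o["force"],1),"w",round(o["grip_width"]*1000,1),"gf",round(float(o["grasp_force"]),1))
    for x,y,z,yaw in tg:
        T=Ro.from_euler('xyz',[180,0,yaw],degrees=True).as_matrix()
        print("  ",np.round(R.T@(np.array([x,y,z])/1000-p)/.2,3),np.round(Ro.from_matrix(R.T@T).as_rotvec()/1.5,3))
E
python3 -c "
from h import *
go((576,123.5,150,1.6))"
```

```text
t 0.4 tcp [ 293.1 -580.1  233.4] [-180.     0.    26.8] F [-0.9  0.3 -0.9] w 87.0 gf 0.0
   [ 2.849 -2.502  0.417] [-0.     0.     0.293]
```

Call:
step_arm(delta_pos=[[1,-0.88,0.2],[1,-0.88,0.2],[1,-0.88,0.2],[1,-0.88,0.2],[1,-0.88,0.2],[1,-0.88,0.2]], rot=[[0,0,0.293],[0,0,0.293],[0,0,0.293],[0,0,0.293],[0,0,0.293],[0,0,0.293]], gripper=[0.2,0.2,0.2,0.2,0.2,0.2])

```text
time_s: 1.15
tool_pos: [0.3927, -0.3322, 0.1938]
tool_rot: [180.0, -0.0, 1.8]
force: [0.6, 0.1, 0.4]
grip_width: 0.0529
grasp_force: 0.0
```

```bash
python3 -c "
from h import *
go((576,123.5,150,1.6))"
```

```text
t 1.15 tcp [ 392.7 -332.2  193.8] [180.   -0.    1.8] F [0.6 0.1 0.4] w 52.9 gf 0.0
   [ 0.987 -2.249  0.217] [ 0.001 -0.     0.002]
```

Call:
step_arm(delta_pos=[[0.49,-1,0],[0.49,-1,0],[0.49,-1,0],[0.49,-1,0]], rot=[[0,0,0],[0,0,0],[0,0,0],[0,0,0]], gripper=[0.2,0.2,0.2,0.2])

```text
time_s: 1.65
tool_pos: [0.4859, -0.1298, 0.1942]
tool_rot: [180.0, -0.1, 1.6]
force: [-0.3, -0.2, 0.9]
grip_width: 0.0522
grasp_force: 0.0
```

Call:
step_arm(delta_pos=[[0.49,-1,0],[0.49,-1,0],[0.49,-1,0],[0.49,-1,0]], rot=[[0,0,0],[0,0,0],[0,0,0],[0,0,0]], gripper=[0.2,0.2,0.2,0.2])

```text
time_s: 2.15
tool_pos: [0.5789, 0.0731, 0.1938]
tool_rot: [-180.0, -0.1, 1.6]
force: [-0.5, 0.1, -0.2]
grip_width: 0.0517
grasp_force: 0.0
```

```bash
cat >> h.py <<'E'
import json
from math import sin,cos,radians,degrees
def ap(*d):
    """follow the commanded pose: d=(x,y,z units, rz units) of each call"""
    s=json.load(open("cmd.json"))
    for x,y,z,r in d:
        a=radians(s[3]); s=[s[0]+200*(x*cos(a)+y*sin(a)),s[1]+200*(x*sin(a)-y*cos(a)),s[2]-200*z,s[3]-degrees(1.5*r)]
    json.dump(s,open("cmd.json","w")); o=env.get_obs()
    print("t",round(o["time_s"],2),"cmd",np.round(s,1),"tcp",np.round(o["tool_pos"]*1000,1),round(o["tool_rot"][2],1),"F",np.round(o["force"],1),"w",round(o["grip_width"]*1000,1),"gf",round(float(o["grasp_force"]),1))
def to(*tg):
    s=json.load(open("cmd.json")); a=radians(s[3])
    for x,y,z,yaw in tg:
        X,Y=x-s[0],y-s[1]; print("   ",np.round(np.array([X*cos(a)+Y*sin(a),X*sin(a)-Y*cos(a),s[2]-z])/200,4),round(-radians(yaw-s[3])/1.5,4))
E
echo "[293,-580,234,26.8]">cmd.json; python3 -c "
from h import *
ap((1,-.88,.2,.293),(.49,-1,0,0),(.49,-1,0,0))
to((576,123.5,90,1.6),(576,123.5,49,1.6),(576,123.5,150,1.6))"
```

```text
t 2.15 cmd [576.8  72.6 194.    1.6] tcp [578.9  73.1 193.8] 1.6 F [-0.5  0.1 -0.2] w 51.7 gf 0.0
    [ 0.0032 -0.2543  0.52  ] 0.0002
    [ 0.0032 -0.2543  0.725 ] 0.0002
    [ 0.0032 -0.2543  0.22  ] 0.0002
```

Call:
step_arm(delta_pos=[[0,-0.254,0],[0,-0.254,0],[0,-0.254,0.3],[0,-0.254,0.5],[0,-0.254,0.65],[0,-0.254,0.725],[0,-0.254,0.725],[0,-0.254,0.725],[0,-0.254,0.725],[0,-0.254,0.725],[0,-0.254,0.725],[0,-0.254,0.65],[0,-0.254,0.5],[0,-0.254,0.25],[0,-0.254,0.22],[0,-0.254,0.22]], rot=[[0,0,0],[0,0,0],[0,0,0],[0,0,0],[0,0,0],[0,0,0],[0,0,0],[0,0,0],[0,0,0],[0,0,0],[0,0,0],[0,0,0],[0,0,0],[0,0,0],[0,0,0],[0,0,0]], gripper=[0.2,0.2,0.2,0.2,0.2,0.2,0.2,-1,-1,-1,-1,-1,-1,-1,-1,-1], squeeze=25)

```text
time_s: 4.15
tool_pos: [0.5754, 0.1232, 0.1501]
tool_rot: [180.0, -0.0, 1.6]
force: [-0.5, 0.1, -1.3]
grip_width: 0.0317
grasp_force: 25.0
```

```bash
python3 -c "
from h import *
ap((0,-.254,.22,0))
to((430,175,150,1.6),(430,175,40,1.6))
for n in('top','scene'):
    c=cam(n);z=.135-.003
    r=cv2.cvtColor(rectify(c,.50,.65,.05,.2,z),cv2.COLOR_RGB2HSV).astype(int);
    m=((r[...,0]>8)&(r[...,0]<22)&(r[...,1]>150)).astype(np.uint8)
    l,L,st,ce=cv2.connectedComponentsWithStats(m)
    for i in range(1,l):
        if st[i,4]>800: print(n,650-ce[i][1]/2,200-ce[i][0]/2,st[i])
"
```

```text
t 4.15 cmd [575.4 123.4 150.    1.6] tcp [575.4 123.2 150.1] 1.6 F [-0.5  0.1 -1.3] w 31.7 gf 25.0
    [-0.7192 -0.2783  0.    ] 0.0002
    [-0.7192 -0.2783  0.55  ] 0.0002
top 545.3911612599906 58.79877762106253 [ 262  178   38   63 2127]
scene 644.1508833922262 82.11590106007067 [ 205    0   60   27 1415]
scene 560.067607003891 118.55605544747081 [  116    60    94   240 16448]
```

Call:
step_arm(delta_pos=[[-0.73,-0.278,0],[-0.73,-0.278,0],[-0.73,-0.278,0],[-0.73,-0.278,0.2],[-0.73,-0.278,0.45],[-0.73,-0.278,0.57],[-0.73,-0.278,0.57],[-0.73,-0.278,0.57],[-0.73,-0.278,0.57],[-0.73,-0.278,0.57],[-0.73,-0.278,0.3],[-0.73,-0.278,0],[-0.73,-0.278,0]], rot=[[0,0,0],[0,0,0],[0,0,0],[0,0,0],[0,0,0],[0,0,0],[0,0,0],[0,0,0],[0,0,0],[0,0,0],[0,0,0],[0,0,0],[0,0,0]], gripper=[-1,-1,-1,-1,-1,-1,-1,0.2,0.2,0.2,0.2,0.2,0.2])

```text
time_s: 5.88
tool_pos: [0.4313, 0.1761, 0.1546]
tool_rot: [-179.9, -0.6, 1.6]
force: [-0.3, -0.4, -0.2]
grip_width: 0.0519
grasp_force: 0.0
```

```bash
python3 -c "
from h import *
ap((-.73,-.278,0,0))
to((577,54,150,1.6),(577,54,49,1.6))"
```

```text
t 5.88 cmd [427.8 174.9 150.    1.6] tcp [431.3 176.1 154.6] 1.6 F [-0.3 -0.4 -0.2] w 51.9 gf 0.0
    [0.7284 0.6252 0.    ] 0.0002
    [0.7284 0.6252 0.505 ] 0.0002
```

Call:
step_arm(delta_pos=[[0.728,0.625,0],[0.728,0.625,0],[0.728,0.625,0],[0.728,0.625,0],[0.728,0.625,0],[0.728,0.625,0.2],[0.728,0.625,0.4],[0.728,0.625,0.505],[0.728,0.625,0.505],[0.728,0.625,0.505],[0.728,0.625,0.505],[0.728,0.625,0.505],[0.728,0.625,0.505],[0.728,0.625,0.4],[0.728,0.625,0.25],[0.728,0.625,0],[0.728,0.625,0]], rot=[[0,0,0],[0,0,0],[0,0,0],[0,0,0],[0,0,0],[0,0,0],[0,0,0],[0,0,0],[0,0,0],[0,0,0],[0,0,0],[0,0,0],[0,0,0],[0,0,0],[0,0,0],[0,0,0],[0,0,0]], gripper=[0.2,0.2,0.2,0.2,0.2,0.2,0.2,0.2,0.2,-1,-1,-1,-1,-1,-1,-1,-1], squeeze=25)

```text
time_s: 8.0
tool_pos: [0.5801, 0.0546, 0.1553]
tool_rot: [180.0, -0.5, 1.6]
force: [0.2, 0.5, -0.4]
grip_width: 0.0318
grasp_force: 25.0
```

```bash
python3 -c "
from h import *
ap((.728,.625,0,0))
to((428,270,150,1.6),(428,270,36,1.6))"
```

```text
t 8.0 cmd [576.9  54.  150.    1.6] tcp [580.1  54.6 155.3] 1.6 F [ 0.2  0.5 -0.4] w 31.8 gf 25.0
    [-0.7138 -1.1004  0.    ] 0.0002
    [-0.7138 -1.1004  0.57  ] 0.0002
```

Call:
step_arm(delta_pos=[[-0.72,-1,0],[-0.72,-1,0],[-0.72,-1,0],[-0.72,-1,0],[-0.72,-1,0],[-0.72,-1,0.2],[-0.72,-1,0.45],[-0.72,-1,0.57],[-0.72,-1,0.57],[-0.72,-1,0.57],[-0.72,-1,0.57],[-0.72,-1,0.57],[-0.72,-1,0.3],[-0.72,-1,0.05],[-0.72,-1,0],[-0.72,-1,0]], rot=[[0,0,0],[0,0,0],[0,0,0],[0,0,0],[0,0,0],[0,0,0],[0,0,0],[0,0,0],[0,0,0],[0,0,0],[0,0,0],[0,0,0],[0,0,0],[0,0,0],[0,0,0],[0,0,0]], gripper=[-1,-1,-1,-1,-1,-1,-1,-1,-1,0.2,0.2,0.2,0.2,0.2,0.2,0.2])

```text
time_s: 10.0
tool_pos: [0.4277, 0.2497, 0.1501]
tool_rot: [180.0, -0.1, 1.6]
force: [0.2, 0.5, 1.1]
grip_width: 0.0519
grasp_force: 0.0
```

```bash
cat >> h.py <<'E'
def mods(c=None):
    c=c or cam("top"); h=cv2.cvtColor(c["img"],cv2.COLOR_RGB2HSV).astype(int); m=h[...,2]<60
    k=np.zeros_like(m); k[215:345,340:450]=m[215:345,340:450]
    for b in blobs(c,k,.036,40): print("mod",*b)
E
python3 -c "
from h import *
ap((-.72,-1,0,0))
c=cam('top');mods(c)
s=cam('scene')
a=cv2.resize(c['img'][220:350,135:445],(780,327));b=cv2.resize(s['img'][170:300,160:530],(780,274))
cv2.imwrite('pics/tote.png',np.vstack([a,b])[:600,:,::-1])"
```

```text
t 10.0 cmd [427.3 249.9 150.    1.6] tcp [427.7 249.7 150.1] 1.6 F [0.2 0.5 1.1] w 51.9 gf 0.0
mod [414.  309.7] [ 439.3 -282.3] [ 439.7 -282.3] 48.8 29.1 12.5
mod [373.6 302.5] [ 461.5 -179.5] [ 461.6 -179.6] 49.0 25.9 -10.4
mod [370.1 252.5] [ 592.8 -177.6] [ 593.4 -177.2] 51.5 25.3 -17.0
mod [413.5 240.7] [ 620.4 -293.7] [ 620.6 -293.6] 51.6 27.3 -17.7
```

View pics/tote.png

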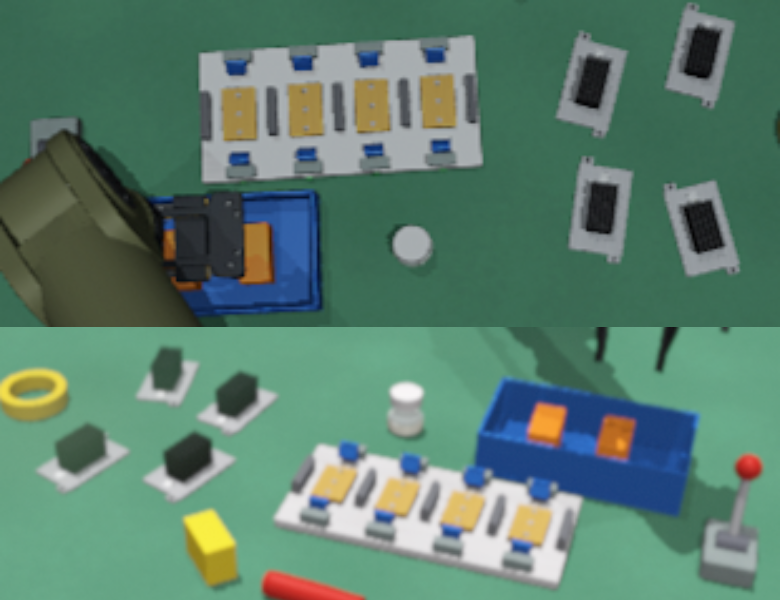

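Both blocks are in the tote, seen in the lower view at about (547,423) and (617,437), and all four beds are clear. Next I take exact module centres from the plate outlines.

```bash
cat >> h.py <<'E'
def plates(show=1,N=("top","scene")):
    for n in N:
        c=cam(n); r=rectify(c,.36,.72,-.36,-.10,.003); h=cv2.cvtColor(r,cv2.COLOR_RGB2HSV).astype(int)
        m=(~((h[...,0]>55)&(h[...,0]<100)&(h[...,1]>85))).astype(np.uint8)
        l,L,st,ce=cv2.connectedComponentsWithStats(m)
        for i in range(1,l):
            if 10000<st[i,4]<40000:
                (a,b),sz,t=cv2.minAreaRect(cv2.findNonZero((L==i).astype(np.uint8)))
                print(n,"plate cen",np.round([720-ce[i][1]/2,-100-ce[i][0]/2],1),"rect",np.round([720-b/2,-100-a/2,sz[0]/2,sz[1]/2,t],1),st[i,4]/4)
E
python3 -c "
from h import *
plates()
for n in('top',):
  c=cam(n); r=cv2.cvtColor(rectify(c,.53,.63,-.05,.23,.020),cv2.COLOR_RGB2HSV).astype(int)
  m=((r[...,0]>10)&(r[...,0]<28)&(r[...,1]>70)&(r[...,2]>110)).astype(np.uint8)
  l,L,st,ce=cv2.connectedComponentsWithStats(m)
  print(n,[(np.round([630-ce[i][1]/2,230-ce[i][0]/2],1),st[i,4]/4) for i in range(1,l) if st[i,4]>2000])
to((597,-179.3,200,-17),(582,-16,200,1.6))"
```

```text
top plate cen [ 624.7 -297.4] rect [ 624.6 -297.4   60.3  109.5   17. ] 5761.5
top plate cen [ 597.1 -179.6] rect [ 597.3 -179.7   60.   110.2   16.8] 5758.0
top plate cen [ 463.6 -181.7] rect [ 463.8 -181.8   60.4  109.4   10.6] 5756.5
top plate cen [ 440.3 -285.7] rect [ 440.3 -285.9  109.5   60.1   77.9] 5750.5
scene plate cen [ 685.  -122.7] rect [ 686.1 -118.9   77.6   48.    59.3] 2715.0
scene plate cen [ 619.1 -303.1] rect [ 620.6 -308.5   90.3  116.5   17.4] 8190.5
scene plate cen [ 593.7 -183.3] rect [ 595.5 -187.3   80.4  114.9   17.2] 7518.25
scene plate cen [ 460.  -184.9] rect [ 459.9 -186.6   76.6  125.1   10.3] 7649.75
scene plate cen [ 438.8 -287.3] rect [ 434.7 -287.9  134.1   66.    78.3] 7176.5
top [(array([582.1, -15.6]), np.float64(1845.0)), (array([580. ,  54.3]), np.float64(1859.75)), (array([578.1, 123.9]), np.float64(1851.75)), (array([576.2, 193.6]), np.float64(1863.25))]
    [ 0.7874  2.1691 -0.25  ] 0.2166
    [ 0.7355  1.3508 -0.25  ] 0.0002
```

Call:
step_arm(delta_pos=[[0.42,1,-0.2],[0.42,1,-0.2],[0.42,1,-0.2],[0.42,1,-0.2]], rot=[[0,0,0],[0,0,0],[0,0,0],[0,0,0]], gripper=[0.2,0.2,0.2,0.2])

```text
time_s: 10.75
tool_pos: [0.5178, 0.0481, 0.189]
tool_rot: [180.0, 0.0, 1.4]
force: [-0.2, -0.3, 0.3]
grip_width: 0.0522
grasp_force: 0.0
```

Call:
step_arm(delta_pos=[[0.37,1,0],[0.37,1,0],[0.37,1,0],[0.37,1,0]], rot=[[0,0,0.215],[0,0,0.215],[0,0,0.215],[0,0,0.215]], gripper=[0.05,0.05,0.05,0.05])

```text
time_s: 11.25
tool_pos: [0.5963, -0.1507, 0.1876]
tool_rot: [179.9, 0.1, -17.2]
force: [-0.6, 0.1, -0.3]
grip_width: 0.046
grasp_force: 0.0
```

```bash
python3 -c "
from h import *
ap((.42,1,-.2,0),(.37,1,0,.215))
plates(N=('top',))
to((597.1,-179.6,60,-16.9),(597.1,-179.6,22,-16.9),(597.1,-179.6,120,-16.9))"
```

```text
t 11.25 cmd [ 596.6 -145.5  190.   -16.9] tcp [ 596.3 -150.7  187.6] -17.2 F [-0.6  0.1 -0.3] w 46.0 gf 0.0
    [0.0521 0.1625 0.65  ] 0.0005
    [0.0521 0.1625 0.84  ] 0.0005
    [0.0521 0.1625 0.35  ] 0.0005
```

Call:
step_arm(delta_pos=[[0.052,0.1625,0],[0.052,0.1625,0.3],[0.052,0.1625,0.55],[0.052,0.1625,0.75],[0.052,0.1625,0.84],[0.052,0.1625,0.84],[0.052,0.1625,0.84],[0.052,0.1625,0.84],[0.052,0.1625,0.84],[0.052,0.1625,0.84],[0.052,0.1625,0.84],[0.052,0.1625,0.75],[0.052,0.1625,0.5],[0.052,0.1625,0.35],[0.052,0.1625,0.35],[0.052,0.1625,0.35]], rot=[[0,0,0],[0,0,0],[0,0,0],[0,0,0],[0,0,0],[0,0,0],[0,0,0],[0,0,0],[0,0,0],[0,0,0],[0,0,0],[0,0,0],[0,0,0],[0,0,0],[0,0,0],[0,0,0]], gripper=[0.05,0.05,0.05,0.05,0.05,0.05,0.05,-1,-1,-1,-1,-1,-1,-1,-1,-1], squeeze=55)

```text
time_s: 13.3
tool_pos: [0.5963, -0.1794, 0.1186]
tool_rot: [180.0, 0.1, -16.8]
force: [-0.7, -0.2, -1.1]
grip_width: 0.0258
grasp_force: 55.0
```

```bash
python3 -c "
from h import *
ap((.052,.1625,.35,0))
plates(N=('top',))
to((582.1,-15.7,120,1.6),)"
```

```text
t 13.3 cmd [ 597.1 -179.6  120.   -16.9] tcp [ 596.3 -179.4  118.6] -16.8 F [-0.7 -0.2 -1.1] w 25.8 gf 55.0
    [-0.3094 -0.7626  0.    ] -0.2148
```

Call:
step_arm(delta_pos=[[-0.309,-0.763,0],[-0.309,-0.763,0],[-0.309,-0.763,0],[-0.309,-0.763,0],[-0.309,-0.763,0],[-0.309,-0.763,0],[-0.309,-0.763,0.15],[-0.309,-0.763,0.3],[-0.309,-0.763,0.34],[-0.309,-0.763,0.345],[-0.309,-0.763,0.345]], rot=[[0,0,-0.215],[0,0,-0.215],[0,0,-0.215],[0,0,-0.215],[0,0,-0.215],[0,0,-0.215],[0,0,-0.215],[0,0,-0.215],[0,0,-0.215],[0,0,-0.215],[0,0,-0.215]], gripper=[-1,-1,-1,-1,-1,-1,-1,-1,-1,-1,-1])

```text
time_s: 14.72
tool_pos: [0.5824, -0.0165, 0.0512]
tool_rot: [180.0, -0.0, 1.6]
force: [-1.3, -1.4, -1.2]
grip_width: 0.0256
grasp_force: 55.0
```

```bash
python3 -c "
from h import *
ap((-.309,-.763,.345,-.215))
s=cam('scene')
cv2.imwrite('pics/bayD.png',cv2.resize(s['img'][170:300,250:450],(800,520),interpolation=cv2.INTER_CUBIC)[:,:,::-1])"
```

```text
t 14.72 cmd [582.2 -15.6  51.    1.6] tcp [582.4 -16.5  51.2] 1.6 F [-1.3 -1.4 -1.2] w 25.6 gf 55.0
```

View pics/bayD.png

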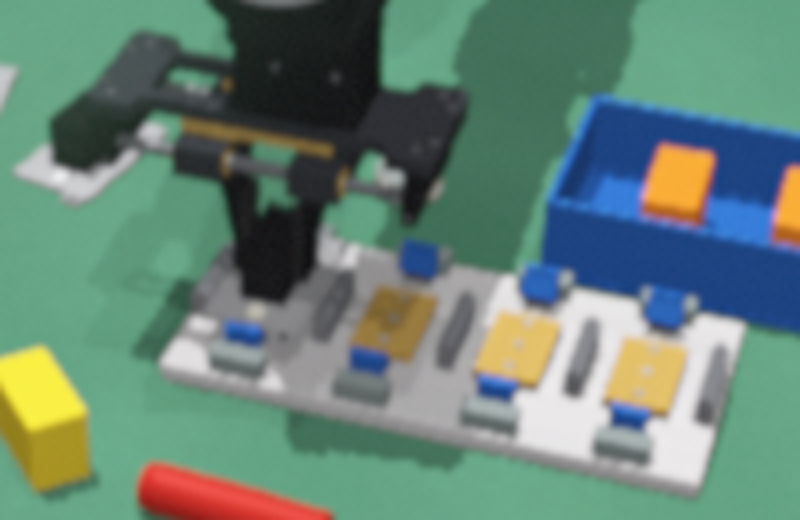

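The module sits between the rails in the right-hand bay, with its plate just behind the catch at (245,335) and only small forces on it. I press in stages.

Call:
step_arm(delta_pos=[[0,0,0.01],[0,0,0.02],[0,0,0.03],[0,0,0.035],[0,0,0.04],[0,0,0.04]], rot=[[0,0,0],[0,0,0],[0,0,0],[0,0,0],[0,0,0],[0,0,0]], gripper=[-1,-1,-1,-1,-1,-1])

```text
time_s: 15.52
tool_pos: [0.5845, -0.0161, 0.0455]
tool_rot: [179.9, -0.3, 1.6]
force: [-3.1, -1.6, 12.5]
grip_width: 0.0256
grasp_force: 55.0
```

Call:
step_arm(delta_pos=[[0,0,0.006],[0,0,0.012],[0,0,0.015],[0,0,0.015],[0,0,0.015]], rot=[[0,0,0],[0,0,0],[0,0,0],[0,0,0],[0,0,0]], gripper=[-1,-1,-1,-1,-1])

```text
time_s: 16.15
tool_pos: [0.5831, -0.0162, 0.04]
tool_rot: [180.0, -0.1, 1.6]
force: [1.7, -2.1, -1.1]
grip_width: 0.0253
grasp_force: 55.0
```

Call:
step_arm(delta_pos=[[0,0,0.004],[0,0,0.006],[0,0,0.006]], rot=[[0,0,0],[0,0,0],[0,0,0]], gripper=[-1,-1,-1])

```text
time_s: 16.52
tool_pos: [0.583, -0.0162, 0.0387]
tool_rot: [180.0, -0.1, 1.6]
force: [2.3, -3.2, 4.8]
grip_width: 0.0253
grasp_force: 55.0
```

Call:
step_arm(delta_pos=[[0,0,0.003],[0,0,0.003],[0,0,0.003]], rot=[[0,0,0],[0,0,0],[0,0,0]], gripper=[-1,-1,-1])

```text
time_s: 16.9
tool_pos: [0.583, -0.0161, 0.0381]
tool_rot: [180.0, -0.1, 1.6]
force: [3.5, -4.2, 4.9]
grip_width: 0.0256
grasp_force: 55.0
```

Call:
step_arm(delta_pos=[[0,0,-0.004],[0,0,-0.01],[0,0,-0.012],[0,0,-0.012]], rot=[[0,0,0],[0,0,0],[0,0,0],[0,0,0]], gripper=[-1,-1,-1,-1])

```text
time_s: 17.4
tool_pos: [0.582, -0.0161, 0.0397]
tool_rot: [180.0, 0.0, 1.6]
force: [3.2, -3.6, 1.8]
grip_width: 0.0255
grasp_force: 55.0
```

Call:
step_arm(delta_pos=[[0,0,-0.004],[0,0,-0.008],[0,0,-0.01],[0,0,-0.01]], rot=[[0,0,0],[0,0,0],[0,0,0],[0,0,0]], gripper=[-1,-1,-1,-1])

```text
time_s: 17.9
tool_pos: [0.5818, -0.0162, 0.04]
tool_rot: [-180.0, 0.0, 1.6]
force: [7.2, -2.8, -9.3]
grip_width: 0.0256
grasp_force: 55.0
```

```bash
python3 -c "
from h import *
ap((0,0,.04,0),(0,0,.015,0),(0,0,.006,0),(0,0,.003,0),(0,0,-.012,0),(0,0,-.01,0))"
```

```text
t 17.9 cmd [582.2 -15.6  42.6   1.6] tcp [581.8 -16.2  40. ] 1.6 F [ 7.2 -2.8 -9.3] w 25.6 gf 55.0
```

Call:
step_arm(delta_pos=[[0,0,0.016],[0,0,0.02],[0,0,0.02],[0,0,0.016],[0,0,0.016],[0,0,0.016],[0,0,0],[0,0,-0.1],[0,0,-0.3],[0,0,-0.55],[0,0,-0.737],[0,0,-0.737]], rot=[[0,0,0],[0,0,0],[0,0,0],[0,0,0],[0,0,0],[0,0,0],[0,0,0],[0,0,0],[0,0,0],[0,0,0],[0,0,0],[0,0,0]], gripper=[-1,-1,-1,-0.27,-0.27,-0.27,-0.27,-0.2,0.05,0.05,0.05,0.05])

```text
time_s: 19.4
tool_pos: [0.5848, -0.0154, 0.195]
tool_rot: [179.9, -0.5, 1.6]
force: [0.5, 0.5, -0.5]
grip_width: 0.0453
grasp_force: 0.0
```

Call:
step_arm(delta_pos=[[-0.5,0.8,0],[-0.5,0.8,0],[-0.5,0.8,0],[-0.5,0.8,0]], rot=[[0,0,0.14],[0,0,0.14],[0,0,0.14],[0,0,0.14]], gripper=[0.05,0.05,0.05,0.05])

```text
time_s: 19.9
tool_pos: [0.4834, -0.1841, 0.1892]
tool_rot: [179.9, 0.1, -11.0]
force: [0.3, 0.9, -0.3]
grip_width: 0.0456
grasp_force: 0.0
```

```bash
python3 -c "
from h import *
ap((0,0,-.737,0),(-.5,.8,0,.14))
to((463.7,-181.7,60,-10.6),(463.7,-181.7,22,-10.6),(463.7,-181.7,120,-10.6))
plates(N=('top',))
s=cam('scene')
cv2.imwrite('pics/bayD2.png',cv2.resize(s['img'][205:290,285:445],(800,425),interpolation=cv2.INTER_CUBIC)[:,:,::-1])"
```

```text
t 19.9 cmd [ 486.8 -178.4  190.   -10.4] tcp [ 483.4 -184.1  189.2] -11.0 F [ 0.3  0.9 -0.3] w 45.6 gf 0.0
    [-0.1104  0.0371  0.65  ] 0.0022
    [-0.1104  0.0371  0.84  ] 0.0022
    [-0.1104  0.0371  0.35  ] 0.0022
```

View pics/bayD2.png

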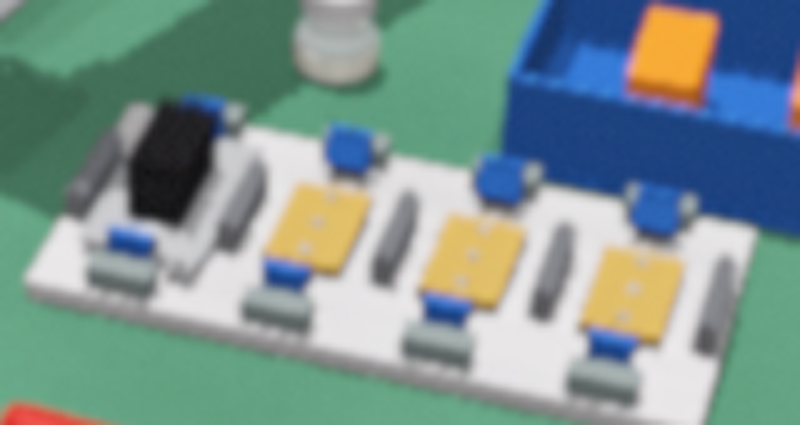

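The module lies flat under both catch noses, at (130,240) and (205,105), and the pull test was held by them. Next is module 2.

Call:
step_arm(delta_pos=[[-0.11,0.037,0],[-0.11,0.037,0.2],[-0.11,0.037,0.5],[-0.11,0.037,0.75],[-0.11,0.037,0.84],[-0.11,0.037,0.84],[-0.11,0.037,0.84],[-0.11,0.037,0.84],[-0.11,0.037,0.84],[-0.11,0.037,0.84],[-0.11,0.037,0.84],[-0.11,0.037,0.75],[-0.11,0.037,0.5],[-0.11,0.037,0.35],[-0.11,0.037,0.35],[-0.11,0.037,0.35]], rot=[[0,0,0],[0,0,0],[0,0,0],[0,0,0],[0,0,0],[0,0,0],[0,0,0],[0,0,0],[0,0,0],[0,0,0],[0,0,0],[0,0,0],[0,0,0],[0,0,0],[0,0,0],[0,0,0]], gripper=[0.05,0.05,0.05,0.05,0.05,0.05,0.05,-1,-1,-1,-1,-1,-1,-1,-1,-1], squeeze=55)

```text
time_s: 22.0
tool_pos: [0.463, -0.1815, 0.1187]
tool_rot: [-180.0, 0.1, -10.4]
force: [-0.6, -0.2, -2.0]
grip_width: 0.0256
grasp_force: 55.0
```

```bash
python3 -c "
from h import *
ap((-.11,.037,.35,0))
mods()
to((580.2,54.2,120,1.6),)"
```

```text
t 22.0 cmd [ 463.8 -181.7  120.   -10.4] tcp [ 463.  -181.5  118.7] -10.4 F [-0.6 -0.2 -2. ] w 25.6 gf 55.0
mod [359.4 296. ] [ 479.8 -143.8] [ 486.8 -140.1] 249.8 105.1 -14.6
mod [413.5 240.7] [ 620.4 -293.8] [ 620.5 -293.9] 51.5 26.7 -17.5
    [ 0.3593 -1.2653  0.    ] -0.1398
```

Call:
step_arm(delta_pos=[[0.36,-0.6,0],[0.36,-0.6,0],[0.36,-0.6,0]], rot=[[0,0,-0.14],[0,0,-0.14],[0,0,-0.14]], gripper=[-1,-1,-1])

```text
time_s: 22.42
tool_pos: [0.5575, -0.0714, 0.1181]
tool_rot: [-179.8, 0.1, 2.0]
force: [0.2, 0.1, -1.5]
grip_width: 0.0257
grasp_force: 55.0
```

Call:
step_arm(delta_pos=[[0.1377,-0.651,0],[0.1377,-0.651,0],[0.1377,-0.651,0],[0.1377,-0.651,0],[0.1377,-0.651,0.15],[0.1377,-0.651,0.3],[0.1377,-0.651,0.34],[0.1377,-0.651,0.345],[0.1377,-0.651,0.345]], rot=[[0,0,0],[0,0,0],[0,0,0],[0,0,0],[0,0,0],[0,0,0],[0,0,0],[0,0,0],[0,0,0]], gripper=[-1,-1,-1,-1,-1,-1,-1,-1,-1])

```text
time_s: 23.55
tool_pos: [0.5805, 0.0528, 0.0512]
tool_rot: [179.9, -0.0, 1.5]
force: [0.3, -1.7, 0.1]
grip_width: 0.0258
grasp_force: 55.0
```

```bash
python3 -c "
from h import *
ap((.36,-.6,0,-.14),(.1377,-.651,.345,0))
mods()
"
```

```text
t 23.55 cmd [580.1  54.2  51.    1.6] tcp [580.5  52.8  51.2] 1.5 F [ 0.3 -1.7  0.1] w 25.8 gf 55.0
mod [414.  309.8] [ 439.1 -282.3] [ 439.4 -282.4] 48.2 29.1 12.5
mod [413.5 240.7] [ 620.4 -293.8] [ 620.5 -293.9] 51.5 26.7 -17.5
```

Call:
step_arm(delta_pos=[[0,0.004,0.01],[0,0.004,0.02],[0,0.004,0.03],[0,0.004,0.035],[0,0.004,0.04],[0,0.004,0.04]], rot=[[0,0,0],[0,0,0],[0,0,0],[0,0,0],[0,0,0],[0,0,0]], gripper=[-1,-1,-1,-1,-1,-1])

```text
time_s: 24.35
tool_pos: [0.5823, 0.0539, 0.0455]
tool_rot: [180.0, -0.3, 1.6]
force: [-2.6, -1.5, 11.3]
grip_width: 0.0258
grasp_force: 55.0
```

Call:
step_arm(delta_pos=[[0,0,0.006],[0,0,0.012],[0,0,0.015],[0,0,0.018],[0,0,0.021],[0,0,0.021]], rot=[[0,0,0],[0,0,0],[0,0,0],[0,0,0],[0,0,0],[0,0,0]], gripper=[-1,-1,-1,-1,-1,-1])

```text
time_s: 25.1
tool_pos: [0.581, 0.0538, 0.0387]
tool_rot: [-180.0, -0.1, 1.6]
force: [2.9, 1.0, 2.9]
grip_width: 0.0257
grasp_force: 55.0
```

Same profile as before. I go 0.6 mm further, then do the pull test.

Call:
step_arm(delta_pos=[[0,0,0.003],[0,0,0.003],[0,0,0.003]], rot=[[0,0,0],[0,0,0],[0,0,0]], gripper=[-1,-1,-1])

```text
time_s: 25.48
tool_pos: [0.5804, 0.0536, 0.0379]
tool_rot: [-180.0, -0.0, 1.6]
force: [2.5, 0.5, 3.5]
grip_width: 0.0257
grasp_force: 55.0
```

Call:
step_arm(delta_pos=[[0,0,-0.01],[0,0,-0.018],[0,0,-0.022],[0,0,-0.022]], rot=[[0,0,0],[0,0,0],[0,0,0],[0,0,0]], gripper=[-1,-1,-1,-1])

```text
time_s: 25.98
tool_pos: [0.5797, 0.0533, 0.0401]
tool_rot: [-180.0, 0.0, 1.6]
force: [6.1, 2.3, -11.4]
grip_width: 0.0257
grasp_force: 55.0
```

Call:
step_arm(delta_pos=[[0,0,0.016],[0,0,0.02],[0,0,0.02],[0,0,0.016],[0,0,0.016],[0,0,0.016],[0,0,0],[0,0,-0.1],[0,0,-0.3],[0,0,-0.55],[0,0,-0.737],[0,0,-0.737]], rot=[[0,0,0],[0,0,0],[0,0,0],[0,0,0],[0,0,0],[0,0,0],[0,0,0],[0,0,0],[0,0,0],[0,0,0],[0,0,0],[0,0,0]], gripper=[-1,-1,-1,-0.27,-0.27,-0.27,-0.27,-0.2,0.05,0.05,0.05,0.05])

```text
time_s: 27.48
tool_pos: [0.5827, 0.054, 0.1949]
tool_rot: [180.0, -0.5, 1.6]
force: [0.4, -0.1, -1.2]
grip_width: 0.0458
grasp_force: 0.0
```

Call:
step_arm(delta_pos=[[-0.45,1,0],[-0.45,1,0],[-0.45,1,0],[-0.45,1,0]], rot=[[0,0,-0.122],[0,0,-0.122],[0,0,-0.122],[0,0,-0.122]], gripper=[0.05,0.05,0.05,0.05])

```text
time_s: 27.98
tool_pos: [0.4937, -0.1526, 0.1893]
tool_rot: [180.0, 0.1, 11.9]
force: [1.0, 0.7, 0.1]
grip_width: 0.0454
grasp_force: 0.0
```

```bash
python3 -c "
from h import *
ap((0,.004,.04,0),(0,0,.021,0),(0,0,.003,0),(0,0,-.022,0),(0,0,-.737,0),(-.45,1,0,-.122))
to((440.3,-285.7,60,12.1),(440.3,-285.7,22,12.1),(440.3,-285.7,120,12.1))
mods()"
```

```text
t 27.98 cmd [ 495.8 -149.   190.    12.1] tcp [ 493.7 -152.6  189.3] 11.9 F [1.  0.7 0.1] w 45.4 gf 0.0
    [-0.4148  0.6099  0.65  ] 0.0
    [-0.4148  0.6099  0.84  ] 0.0
    [-0.4148  0.6099  0.35  ] 0.0
mod [413.9 309.7] [ 439.4 -282.2] [ 440.  -282.2] 49.5 29.1 12.5
mod [415.4 238.7] [ 625.5 -299.1] [ 621.7 -291. ] 50.8 33.4 -15.1
mod [350.9 287.7] [ 502.  -122.8] [ 514.1 -121.3] 310.0 63.8 -12.8
```

Call:
step_arm(delta_pos=[[-0.415,0.61,0],[-0.415,0.61,0],[-0.415,0.61,0],[-0.415,0.61,0.2],[-0.415,0.61,0.5],[-0.415,0.61,0.75],[-0.415,0.61,0.84],[-0.415,0.61,0.84],[-0.415,0.61,0.84],[-0.415,0.61,0.84],[-0.415,0.61,0.84],[-0.415,0.61,0.84],[-0.415,0.61,0.84],[-0.415,0.61,0.75],[-0.415,0.61,0.5],[-0.415,0.61,0.35],[-0.415,0.61,0.35],[-0.415,0.61,0.35]], rot=[[0,0,0],[0,0,0],[0,0,0],[0,0,0],[0,0,0],[0,0,0],[0,0,0],[0,0,0],[0,0,0],[0,0,0],[0,0,0],[0,0,0],[0,0,0],[0,0,0],[0,0,0],[0,0,0],[0,0,0],[0,0,0]], gripper=[0.05,0.05,0.05,0.05,0.05,0.05,0.05,0.05,0.05,-1,-1,-1,-1,-1,-1,-1,-1,-1], squeeze=55)

```text
time_s: 30.28
tool_pos: [0.4395, -0.2853, 0.1187]
tool_rot: [-179.9, 0.1, 12.1]
force: [-0.8, -0.6, -1.8]
grip_width: 0.0257
grasp_force: 55.0
```

```bash
python3 -c "
from h import *
ap((-.415,.61,.35,0))
to((578.2,123.1,120,1.6),)
import os; os.system('cp cmd.json c0.json'); ap((0.6,-1,0,.122)); to((578.2,123.1,120,1.6)); os.system('cp c0.json cmd.json')"
```

```text
t 30.27 cmd [ 440.3 -285.7  120.    12.1] tcp [ 439.5 -285.3  118.7] 12.1 F [-0.8 -0.6 -1.8] w 25.7 gf 55.0
    [ 1.1029 -1.854   0.    ] 0.1222
t 30.27 cmd [515.7 -65.  120.    1.6] tcp [ 439.5 -285.3  118.7] 12.1 F [-0.8 -0.6 -1.8] w 25.7 gf 55.0
    [ 0.3391 -0.9313  0.    ] 0.0002
```

Call:
step_arm(delta_pos=[[0.6,-1,0],[0.6,-1,0],[0.6,-1,0],[0.6,-1,0]], rot=[[0,0,0.122],[0,0,0.122],[0,0,0.122],[0,0,0.122]], gripper=[-1,-1,-1,-1])

```text
time_s: 30.78
tool_pos: [0.5148, -0.0622, 0.1178]
tool_rot: [-179.9, 0.2, 1.7]
force: [-0.4, -0.9, -0.7]
grip_width: 0.0254
grasp_force: 55.0
```

Call:
step_arm(delta_pos=[[0.339,-0.9313,0],[0.339,-0.9313,0],[0.339,-0.9313,0],[0.339,-0.9313,0],[0.339,-0.9313,0],[0.339,-0.9313,0.15],[0.339,-0.9313,0.3],[0.339,-0.9313,0.34],[0.339,-0.9313,0.345],[0.339,-0.9313,0.345]], rot=[[0,0,0],[0,0,0],[0,0,0],[0,0,0],[0,0,0],[0,0,0],[0,0,0],[0,0,0],[0,0,0],[0,0,0]], gripper=[-1,-1,-1,-1,-1,-1,-1,-1,-1,-1])

```text
time_s: 32.02
tool_pos: [0.5786, 0.1218, 0.0513]
tool_rot: [179.9, -0.0, 1.6]
force: [1.1, -1.4, -0.6]
grip_width: 0.0256
grasp_force: 55.0
```

```bash
python3 -c "
from h import *
ap((.6,-1,0,.122),(.339,-.9313,.345,0))
mods()
"
```

```text
t 32.02 cmd [578.2 123.1  51.    1.6] tcp [578.6 121.8  51.3] 1.6 F [ 1.1 -1.4 -0.6] w 25.6 gf 55.0
mod [413.5 240.7] [ 620.4 -293.8] [ 620.5 -293.9] 51.5 26.7 -17.5
```

Call:
step_arm(delta_pos=[[0,0,0.01],[0,0,0.02],[0,0,0.03],[0,0,0.035],[0,0,0.04],[0,0,0.04]], rot=[[0,0,0],[0,0,0],[0,0,0],[0,0,0],[0,0,0],[0,0,0]], gripper=[-1,-1,-1,-1,-1,-1])

```text
time_s: 32.83
tool_pos: [0.5802, 0.1238, 0.0456]
tool_rot: [-180.0, -0.3, 1.6]
force: [-2.0, -1.2, 12.9]
grip_width: 0.0258
grasp_force: 55.0
```

Call:
step_arm(delta_pos=[[0,0,0.006],[0,0,0.012],[0,0,0.015],[0,0,0.018],[0,0,0.021],[0,0,0.021]], rot=[[0,0,0],[0,0,0],[0,0,0],[0,0,0],[0,0,0],[0,0,0]], gripper=[-1,-1,-1,-1,-1,-1])

```text
time_s: 33.58
tool_pos: [0.5789, 0.1237, 0.0387]
tool_rot: [-179.9, -0.1, 1.6]
force: [2.3, 1.6, 3.2]
grip_width: 0.0257
grasp_force: 55.0
```

Call:
step_arm(delta_pos=[[0,0,0.003],[0,0,0.003],[0,0,0.003]], rot=[[0,0,0],[0,0,0],[0,0,0]], gripper=[-1,-1,-1])

```text
time_s: 33.95
tool_pos: [0.5783, 0.1233, 0.0379]
tool_rot: [-180.0, -0.0, 1.6]
force: [2.4, 1.5, 4.0]
grip_width: 0.0254
grasp_force: 55.0
```

Call:
step_arm(delta_pos=[[0,0,-0.01],[0,0,-0.018],[0,0,-0.022],[0,0,-0.022]], rot=[[0,0,0],[0,0,0],[0,0,0],[0,0,0]], gripper=[-1,-1,-1,-1])

```text
time_s: 34.45
tool_pos: [0.5776, 0.1228, 0.0401]
tool_rot: [-180.0, 0.1, 1.6]
force: [5.3, 3.7, -9.6]
grip_width: 0.0254
grasp_force: 55.0
```

Call:
step_arm(delta_pos=[[0,0,0.016],[0,0,0.02],[0,0,0.02],[0,0,0.016],[0,0,0.016],[0,0,0.016],[0,0,0],[0,0,-0.1],[0,0,-0.3],[0,0,-0.55],[0,0,-0.737],[0,0,-0.737]], rot=[[0,0,0],[0,0,0],[0,0,0],[0,0,0],[0,0,0],[0,0,0],[0,0,0],[0,0,0],[0,0,0],[0,0,0],[0,0,0],[0,0,0]], gripper=[-1,-1,-1,-0.27,-0.27,-0.27,-0.27,-0.2,0.05,0.05,0.05,0.05])

```text
time_s: 35.95
tool_pos: [0.5806, 0.1239, 0.1949]
tool_rot: [-180.0, -0.5, 1.6]
force: [-0.3, 0.4, -0.1]
grip_width: 0.0459
grasp_force: 0.0
```

Call:
step_arm(delta_pos=[[0.08,1,0],[0.08,1,0],[0.08,1,0],[0.08,1,0]], rot=[[0,0,0],[0,0,0],[0,0,0],[0,0,0]], gripper=[0.05,0.05,0.05,0.05])

```text
time_s: 36.45
tool_pos: [0.5991, -0.0835, 0.1888]
tool_rot: [179.9, 0.1, 1.1]
force: [0.3, 0.6, -0.2]
grip_width: 0.046
grasp_force: 0.0
```

```bash
python3 -c "
from h import *
ap((0,0,.04,0),(0,0,.021,0),(0,0,.003,0),(0,0,-.022,0),(0,0,-.737,0),(.08,1,0,0))
plates(N=('top',));mods()
import os; os.system('cp cmd.json c0.json'); ap((0.08,1,0,.216)); to((624.7,-297.4,22,-17),(624.7,-297.4,120,-17)); os.system('cp c0.json cmd.json')"
```

```text
t 36.45 cmd [599.8 -76.4 190.    1.6] tcp [599.1 -83.5 188.8] 1.1 F [ 0.3  0.6 -0.2] w 46.0 gf 0.0
top plate cen [ 624.7 -297.4] rect [ 624.6 -297.4   60.3  109.6   17. ] 5767.25
mod [413.5 240.7] [ 620.4 -293.8] [ 620.5 -293.9] 51.5 26.7 -17.5
mod [372.7 233.1] [ 644.6 -187.2] [ 647.9 -188.3] 92.5 31.7 -3.1
t 36.55 cmd [ 621.5 -275.8  190.   -16.9] tcp [599.4 -78.9 189. ] 1.4 F [-0.1  0.7 -0.5] w 45.6 gf 0.0
    [0.0469 0.0984 0.84  ] 0.0006
    [0.0469 0.0984 0.35  ] 0.0006
```

Call:
step_arm(delta_pos=[[0.08,1,0],[0.08,1,0],[0.08,1,0],[0.08,1,0]], rot=[[0,0,0.216],[0,0,0.216],[0,0,0.216],[0,0,0.216]], gripper=[0.05,0.05,0.05,0.05])

```text
time_s: 37.05
tool_pos: [0.6209, -0.2796, 0.1888]
tool_rot: [179.9, 0.0, -17.2]
force: [-0.5, 0.2, -0.2]
grip_width: 0.0454
grasp_force: 0.0
```

Call:
step_arm(delta_pos=[[0.047,0.098,0],[0.047,0.098,0.2],[0.047,0.098,0.5],[0.047,0.098,0.75],[0.047,0.098,0.84],[0.047,0.098,0.84],[0.047,0.098,0.84],[0.047,0.098,0.84],[0.047,0.098,0.84],[0.047,0.098,0.84],[0.047,0.098,0.84],[0.047,0.098,0.75],[0.047,0.098,0.5],[0.047,0.098,0.35],[0.047,0.098,0.35],[0.047,0.098,0.35]], rot=[[0,0,0],[0,0,0],[0,0,0],[0,0,0],[0,0,0],[0,0,0],[0,0,0],[0,0,0],[0,0,0],[0,0,0],[0,0,0],[0,0,0],[0,0,0],[0,0,0],[0,0,0],[0,0,0]], gripper=[0.05,0.05,0.05,0.05,0.05,0.05,0.05,-1,-1,-1,-1,-1,-1,-1,-1,-1], squeeze=55)

```text
time_s: 39.05
tool_pos: [0.624, -0.2969, 0.1183]
tool_rot: [-180.0, 0.1, -16.9]
force: [-0.5, 1.1, -2.6]
grip_width: 0.0258
grasp_force: 55.0
```

```bash
python3 -c "
from h import *
ap((.08,1,0,.216),(.047,.098,.35,0))
import os; os.system('cp cmd.json c0.json'); ap((0,-1,0,-.216)); to((576.3,193,120,1.6)); ap((0,-.7,0,0)); to((576.3,193,120,1.6));os.system('cp c0.json cmd.json')"
```

```text
t 39.05 cmd [ 624.7 -297.3  120.   -16.9] tcp [ 624.  -296.9  118.3] -16.9 F [-0.5  1.1 -2.6] w 25.8 gf 55.0
t 39.05 cmd [ 683.  -106.   120.     1.6] tcp [ 624.  -296.9  118.3] -16.9 F [-0.5  1.1 -2.6] w 25.8 gf 55.0
    [-0.4912 -1.5095  0.    ] 0.0002
t 39.05 cmd [679.1  33.9 120.    1.6] tcp [ 624.  -296.9  118.3] -16.9 F [-0.5  1.1 -2.6] w 25.8 gf 55.0
    [-0.4912 -0.8095  0.    ] 0.0002
```

Call:
step_arm(delta_pos=[[0,-1,0],[0,-1,0],[0,-1,0],[0,-1,0]], rot=[[0,0,-0.216],[0,0,-0.216],[0,0,-0.216],[0,0,-0.216]], gripper=[-1,-1,-1,-1])

```text
time_s: 39.55
tool_pos: [0.6829, -0.0972, 0.1175]
tool_rot: [-179.7, 0.2, 2.2]
force: [0.2, -0.8, -1.8]
grip_width: 0.0254
grasp_force: 55.0
```

Call:
step_arm(delta_pos=[[0,-0.7,0],[0,-0.7,0],[0,-0.7,0]], rot=[[0,0,0],[0,0,0],[0,0,0]], gripper=[-1,-1,-1])

```text
time_s: 39.92
tool_pos: [0.6771, 0.041, 0.1179]
tool_rot: [-179.8, 0.2, 2.1]
force: [-0.1, 0.6, -1.5]
grip_width: 0.0258
grasp_force: 55.0
```

Call:
step_arm(delta_pos=[[-0.491,-0.8095,0],[-0.491,-0.8095,0],[-0.491,-0.8095,0],[-0.491,-0.8095,0],[-0.491,-0.8095,0],[-0.491,-0.8095,0.15],[-0.491,-0.8095,0.3],[-0.491,-0.8095,0.34],[-0.491,-0.8095,0.345],[-0.491,-0.8095,0.345]], rot=[[0,0,0],[0,0,0],[0,0,0],[0,0,0],[0,0,0],[0,0,0],[0,0,0],[0,0,0],[0,0,0],[0,0,0]], gripper=[-1,-1,-1,-1,-1,-1,-1,-1,-1,-1])

```text
time_s: 41.18
tool_pos: [0.5765, 0.192, 0.051]
tool_rot: [180.0, 0.0, 1.6]
force: [-2.7, -0.3, -0.9]
grip_width: 0.026
grasp_force: 55.0
```

```bash
python3 -c "
from h import *
ap((0,-1,0,-.216),(0,-.7,0,0),(-.491,-.8095,.345,0))
"
```

```text
t 41.17 cmd [576.3 193.   51.    1.6] tcp [576.5 192.   51. ] 1.6 F [-2.7 -0.3 -0.9] w 26.0 gf 55.0
```

Call:
step_arm(delta_pos=[[0,0,0.01],[0,0,0.02],[0,0,0.03],[0,0,0.035],[0,0,0.04],[0,0,0.04]], rot=[[0,0,0],[0,0,0],[0,0,0],[0,0,0],[0,0,0],[0,0,0]], gripper=[-1,-1,-1,-1,-1,-1])

```text
time_s: 41.92
tool_pos: [0.5785, 0.1938, 0.0458]
tool_rot: [-180.0, -0.3, 1.7]
force: [-3.2, -2.2, 11.8]
grip_width: 0.0256
grasp_force: 55.0
```

Call:
step_arm(delta_pos=[[0,0,0.006],[0,0,0.012],[0,0,0.015],[0,0,0.018],[0,0,0.021],[0,0,0.021]], rot=[[0,0,0],[0,0,0],[0,0,0],[0,0,0],[0,0,0],[0,0,0]], gripper=[-1,-1,-1,-1,-1,-1])

```text
time_s: 42.68
tool_pos: [0.5774, 0.1937, 0.039]
tool_rot: [-179.9, -0.1, 1.6]
force: [1.5, 0.6, 2.2]
grip_width: 0.0253
grasp_force: 55.0
```

Call:
step_arm(delta_pos=[[0,0,0.003],[0,0,0.003],[0,0,0.003]], rot=[[0,0,0],[0,0,0],[0,0,0]], gripper=[-1,-1,-1])

```text
time_s: 43.05
tool_pos: [0.5768, 0.1932, 0.038]
tool_rot: [-180.0, -0.1, 1.6]
force: [2.1, 1.9, 3.4]
grip_width: 0.0258
grasp_force: 55.0
```

Call:
step_arm(delta_pos=[[0,0,-0.01],[0,0,-0.018],[0,0,-0.022],[0,0,-0.022]], rot=[[0,0,0],[0,0,0],[0,0,0],[0,0,0]], gripper=[-1,-1,-1,-1])

```text
time_s: 43.55
tool_pos: [0.576, 0.1927, 0.0402]
tool_rot: [-180.0, 0.0, 1.6]
force: [6.4, 3.2, -9.3]
grip_width: 0.0257
grasp_force: 55.0
```

Call:
step_arm(delta_pos=[[0,0,0.016],[0,0,0.02],[0,0,0.02],[0,0,0.016],[0,0,0.016],[0,0,0.016],[0,0,0],[0,0,-0.1],[0,0,-0.3],[0,0,-0.55],[0,0,-0.737],[0,0,-0.737],[0,0,-0.737]], rot=[[0,0,0],[0,0,0],[0,0,0],[0,0,0],[0,0,0],[0,0,0],[0,0,0],[0,0,0],[0,0,0],[0,0,0],[0,0,0],[0,0,0],[0,0,0]], gripper=[-1,-1,-1,-0.27,-0.27,-0.27,-0.27,-0.2,0.05,0.05,0.05,-1,-1])

```text
time_s: 45.18
tool_pos: [0.5762, 0.1927, 0.1898]
tool_rot: [180.0, -0.0, 1.6]
force: [0.4, 0.7, -1.3]
grip_width: 0.0326
grasp_force: 0.0
```

Call:
step_arm(delta_pos=[[-0.6,-0.3,0],[-0.6,-0.3,0],[-0.6,-0.3,0],[-0.6,-0.3,0]], rot=[[0,0,0],[0,0,0],[0,0,0],[0,0,0]], gripper=[-1,-1,-1,-1])

```text
time_s: 45.68
tool_pos: [0.4542, 0.2491, 0.1889]
tool_rot: [179.9, 0.0, 1.7]
force: [-0.1, 0.7, 0.2]
grip_width: 0.0015
grasp_force: 0.0
```

```bash
python3 -c "
from h import *
ap((0,0,.04,0),(0,0,.021,0),(0,0,.003,0),(0,0,-.022,0),(0,0,-.737,0),(-.6,-.3,0,0))
to((468,385,190,1.6),(468,385,86,1.6))
s=cam('scene');t=cam('top')
cv2.imwrite('pics/bays.png',np.vstack([cv2.resize(s['img'][200:300,285:535],(800,320),interpolation=cv2.INTER_CUBIC),cv2.resize(t['img'][225:305,130:330],(700,280),interpolation=cv2.INTER_CUBIC).copy() if 0 else cv2.resize(t['img'][228:298,130:330],(800,280),interpolation=cv2.INTER_CUBIC)])[:,:,::-1])"
```

```text
t 45.67 cmd [454.7 249.6 190.    1.6] tcp [454.2 249.1 188.9] 1.7 F [-0.1  0.7  0.2] w 1.5 gf 0.0
    [ 0.0856 -0.6749  0.    ] 0.0002
    [ 0.0856 -0.6749  0.52  ] 0.0002
```

View pics/bays.png

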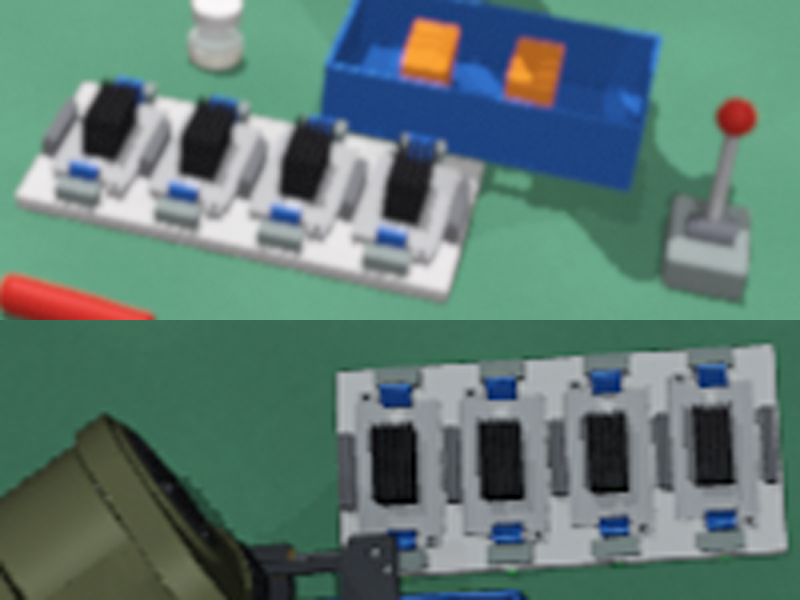

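All four modules sit flat with blue noses over their plate ends (upper view 85,170 to 390,238), and both blocks lie in the tote. Now the lever.

Call:
step_arm(delta_pos=[[0.06,-0.675,0],[0.06,-0.675,0],[0.06,-0.675,0],[0.06,-0.675,0.2],[0.06,-0.675,0.4],[0.06,-0.675,0.52],[0.06,-0.675,0.52]], rot=[[0,0,0],[0,0,0],[0,0,0],[0,0,0],[0,0,0],[0,0,0],[0,0,0]], gripper=[-1,-1,-1,-1,-1,-1,-1])

```text
time_s: 46.65
tool_pos: [0.4631, 0.3817, 0.0828]
tool_rot: [179.8, 0.2, 1.5]
force: [0.1, -0.3, 0.7]
grip_width: 0.0004
grasp_force: 0.0
```

Call:
step_arm(delta_pos=[[0.06,0,0],[0.12,0,0],[0.18,0,0],[0.24,0,0],[0.3,0,0],[0.35,0,0],[0.4,0,0],[0.42,0,0],[0.44,0,0],[0.44,0,0]], rot=[[0,0,0],[0,0,0],[0,0,0],[0,0,0],[0,0,0],[0,0,0],[0,0,0],[0,0,0],[0,0,0],[0,0,0]], gripper=[-1,-1,-1,-1,-1,-1,-1,-1,-1,-1])

```text
time_s: 47.9
tool_pos: [0.5511, 0.3872, 0.0855]
tool_rot: [-180.0, -0.0, 1.6]
force: [0.2, -0.8, 0.0]
grip_width: 0.0007
grasp_force: 0.1
```

Now I push on in small steps until it resists.

Call:
step_arm(delta_pos=[[0.02,0,0],[0.03,0,0],[0.035,0,0],[0.035,0,0]], rot=[[0,0,0],[0,0,0],[0,0,0],[0,0,0]], gripper=[-1,-1,-1,-1])

```text
time_s: 48.4
tool_pos: [0.5562, 0.3876, 0.0853]
tool_rot: [180.0, 0.2, 1.7]
force: [-4.4, -0.5, 2.2]
grip_width: 0.0005
grasp_force: 2.6
```

Call:
step_arm(delta_pos=[[0.015,0,0],[0.025,0,0],[0.03,0,0],[0.03,0,0]], rot=[[0,0,0],[0,0,0],[0,0,0],[0,0,0]], gripper=[-1,-1,-1,-1])

```text
time_s: 48.9
tool_pos: [0.5571, 0.3878, 0.085]
tool_rot: [179.8, 0.7, 1.8]
force: [-16.6, -4.2, 8.6]
grip_width: 0.0003
grasp_force: 8.4
```

Call:
step_arm(delta_pos=[[-0.1,0,0],[-0.3,0,0],[-0.45,0,0],[-0.5,0,-0.3],[-0.5,0.6,-0.5],[-0.5,0.6,-0.5],[-0.5,0.6,-0.5],[-0.5,0.6,-0.5]], rot=[[0,0,0],[0,0,0],[0,0,0],[0,0,0],[0,0,0],[0,0,0],[0,0,0],[0,0,0]], gripper=[-1,-1,-1,-1,-1,-1,-1,-1])

```text
time_s: 49.9
tool_pos: [0.4681, 0.2648, 0.1861]
tool_rot: [-180.0, -0.1, 1.6]
force: [0.4, 1.0, -0.3]
grip_width: 0.0007
grasp_force: 0.0
```

```bash
python3 -c "
from h import *
print(env.get_obs()['tool_pos'])
R=[]
for n,roi in(('top',(240,310,120,180)),('scene',(225,280,480,530))):
    c=cam(n);h=cv2.cvtColor(c['img'],cv2.COLOR_RGB2HSV).astype(int);m=((h[...,0]<6)|(h[...,0]>172))&(h[...,1]>150);k=np.zeros(m.shape,np.uint8);a,b,d,e=roi;k[a:b,d:e]=m[a:b,d:e]
    M=cv2.moments(k,True);R.append(ray(c,(M['m10']/M['m00'],M['m01']/M['m00'])) if M['m00'] else None)
    if n=='scene': cv2.imwrite('pics/end.png',cv2.resize(c['img'][170:340,150:540],(800,349),interpolation=cv2.INTER_CUBIC)[:,:,::-1])
if all(R):
    t=np.linalg.lstsq(np.array([R[0][1],-R[1][1]]).T,R[1][0]-R[0][0],rcond=None)[0]; print(R[0][0]+t[0]*R[0][1],R[1][0]+t[1]*R[1][1])
"
```

```text
[0.46805164 0.26480702 0.1860876 ]
```

View pics/end.png

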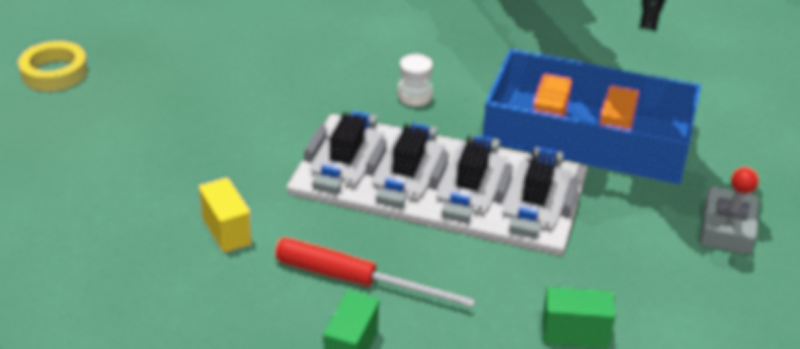

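The picture shows the lever thrown towards the camera (+x), with its ball at (744,180). The four modules are clipped, the blocks are in the tote, and the tape, screwdriver and jar have not moved. One quick check of the ball position, then I hand in.

```bash
python3 -c "
from h import *
p=onz(cam('scene'),(512.7,257.7),.092); print(p)
if p[0]>.57: print(env.sign_off())
"
```

```text
[0.57994055 0.3869583  0.092     ]
the job is handed in; nothing more can be done
None
```

The job is handed in at about 50 s: both orange blocks are in the tote, all four modules are clipped in their own bays (each held in a pull test), and the lever was pushed to its on stop (about 17 N); I did not touch the tape, screwdriver or jar.

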